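# Find the spacer that fits the fixture's gap

## Robot

A 6-joint arm with a two-finger parallel gripper is mounted at the origin on a cart in front of the work surface, level with it; the furniture and walls round the work are solid. World frame = base frame: x ahead of the robot, y to its left, z up, the work surface at z = 0. Lengths are in mm, angles in rad, forces in N, time in s.
With the tool pointing down it reaches from about 275 to 875 mm from the base axis. Payload 12.5 kg.
Tool frame: the origin (TCP) lies at the very end of the fingers, on their centre line; the grasp point (between the pads) lies 19 mm behind it; z points along the fingers, y is the line along which they close (so a half turn about z gives the same grasp; the last joint's range is limited). The gripper opens to 85 mm and grips with 20 to 120 N. Pads are 22 mm wide; open, the fingers measure 114 mm over their backs; the gripper's body (76 mm by 85 mm) begins 54 mm behind the grasp point. The pads swing forward as they close: fully open they stand 13 mm farther back than shut.
Start: joints at [1.217, 0.351, 1.652, -0, 1.139, -0.085], TCP at [146.035, 530.244, 231.29] pointing down, gripper open.
Joint ranges: [-2.75, 2.75], [-0.79, 2.1], [0.01, 2.65], [-1.57, 4.71], [0.07, 3.14], [-2.87, 2.87]. Speed limits (rad/s): [2.22, 2.22, 2.79, 3.14, 3.14, 3.14].

## Interface

Orientations are given as a rotation vector (axis times angle).
In Python, from station import * gives the robot as it stands.
- The arm moves only by the tool move_arm, never from a script. Its argument "rows" is text: rows parted by semicolons, each of 7 numbers parted by spaces: the gripper's target within -1 to 1 (fully open at 1, half-way at 0, shut at -1), then the shift along the tool's x, y, z in mm, then the turn, a rotation vector about the tool's x, y, z in rad. In form: grip x y z ax ay az; .... A call has exactly 10 rows; each row shifts and turns the commanded pose from where the row before left it, along the tool's axes as they then stand; what a row does not reach is not made up. A row lasts 1/8 s, in which the tool goes at most 62.5 mm and 10.7 degrees, less where a joint would pass 70% of its speed; a pose out of reach is approached as far as the arm can. A call is refused whole if a number of a shift passes 62.5 or a number of a turn 0.188, either way. A call with a gripper value outside its range is refused whole. The fingers move at their own pace and stop on an object; the grip force is fixed at half the most. Time passes only in rows, so rows that do not move let the fingers close, or fill a call up. It gives the time, the measured TCP pose, the force, the opening and the grip force at its end, in the units of the state.
- read_state(): the state, without advancing time (a new reading comes with each control period).
- snapshot(name): name is "side" or "top" or "wrist"; returns (picture, depth): 400x640x3 uint8, red, green, blue; 400x640 float32, mm along the optical axis (not along the pixel's ray), 0 where there is no reading.
- camera_info(name): a dict with "fov_y" (degrees; the focal length in pixels is half the picture's height over the tangent of half this angle, whatever the lens; pixels are square), "cx", "cy" (the principal point, pixels), "rvec" (rotation vector, rad) and "tvec" (3), from world to camera coordinates, as OpenCV has them. Camera axes: x right, y down, z forward; pixel columns grow to the right and rows downward; lengths in mm; the calibration is good to about 2 mm. A picture is of the moment at which its call begins: read the wrist's pose just before it. camera_info takes no time and is no camera call; for the wrist camera it gives the pose at the moment of the call.
- close_job(): hands the job in; it is judged then, once.
Trained networks look in the newest picture that a camera, given by its name, has taken for a name from the list of things; names that differ only in an ending like _2 or _b are one class to them, and where a whole thing is asked for, a point or a joint stands for the part that bears it (a point fixed in the world has none). Each returns a list of dicts, best first, with "p" (0 to 1); they miss things now and then, are a little off and sometimes report something else, mostly with a low value. They report only what shows in the picture. A call takes as long as a camera call.
- recognise(camera, target): "box" ([left, top, width, height] in pixels, round what is visible of it).
The state is a dict: "time_s": time; "qpos": joint angles; "qd": joint speeds; "joint_torque": joint torques, N m; "position": TCP position; "tcp_rot": TCP orientation; "wrist_force": force on the tool from outside, world axes, zero at the start; "wrist_torque": the same for the moment, N m; "gripper_width": finger opening in mm; "grip_force": force on a finger pad.
Only numpy, scipy, OpenCV 4.12 (cv2) and the standard library are available. Lean on these libraries where they do the work, as an engineer would, in place of code of your own. Each camera call takes 0.05 s, during which the arm holds its last target. There are 200 camera calls.

## Task

Three steel spacers of different thickness stand in the wooden tray. By trying them gently in the gap of the metal fixture, find the one that goes all the way down to the base and is held snugly between the stop block and the sprung shoe, so that it pushes the shoe back (a spacer that is too thick will not go in, so do not force it; one that is too thin stands there loose), and leave it upright in the gap, about in the middle of the shoe's length. The other two must be standing in the tray at the end; do not disturb the other things on the worktop.

Things in the scene. Friction and masses are not known exactly. Their poses are not given: they have to be found in the camera images.
- fixture: metal fixture fixed on the worktop: base 80 (x) x 130 (y) x 10 mm, origin at the centre of its underside. On its +y side a grey spring housing, 60 mm along x, top 40 mm above the worktop, before it the steel shoe; on its -y side the dark stop block, 56 mm along x, 24 mm thick, clamped by a round-headed screw (top 41 mm up). Between shoe and stop is the gap, open above and at its x ends
- gap (a point): point on the gap's floor (top of the base, 10 mm above the worktop), at the middle of the shoe's length, in the plane of the resting shoe's face; x along the gap, y across it toward the shoe, z up. The rigid stop's upright face was clamped anywhere from y = -5 to -16 mm (not measured); 16.5 to 26 mm above the floor (its top) it leans back 4 mm as a lead-in
- shoe (a joint): how far the sprung shoe, 56 mm along x, is pushed back from rest toward +y of the fixture, m: 0 at rest, hard stop at 0.006; it takes about 2 N to start and 7.5 N at the hard stop. Its face is upright up to 14 mm above the gap's floor, then leans back 7 mm up to 26 mm (its top) as a lead-in
- tray: low fixed wooden tray 190 mm (its x) x 60 mm (its y), floor 3 mm thick, rim 4 mm wide and 7 mm high; origin at the centre of its underside. The three spacers stand in it in line along its x, about 58 mm apart, in any order, their thickness along its y
- spacer_thin: the thinnest of the three plain steel spacer blocks: 40 mm wide (its x), 10 mm thick (its y), 66 mm high (its z), 130 g or so, a small hole through it near the top; origin at the centre of its underside; the same either way round and either end of its width
- spacer_middle: the middle one of the three plain steel spacer blocks: 40 mm wide (its x), 14 mm thick (its y), 66 mm high (its z), 170 g or so, a small hole through it near the top; origin at the centre of its underside; the same either way round and either end of its width
- spacer_thick: the thickest of the three plain steel spacer blocks: 40 mm wide (its x), 18 mm thick (its y), 66 mm high (its z), 210 g or so, a small hole through it near the top; origin at the centre of its underside; the same either way round and either end of its width
- tin: round flux tin with a yellow lid, 51 mm across, 20 mm high, on the worktop beyond the work, bystander; origin at the centre of its underside
- plug: small ivory connector housing, 18 x 36 x 10 mm, on the worktop between the fixture and the tray, bystander; origin at the centre of its underside
- relays: small blue relay board, 50 x 70 x 17 mm, on the worktop beyond the fixture, bystander; origin at the centre of its underside

How it is judged:
By the outcome, as a careful person would: the job done as asked, in the order asked, and still so for the second after the job is handed in, with the robot touching nothing.
It also fails if it takes over 72 s, if anything falls off the work surface, if the arm or the gripper's body presses on something with over 40 N, if the wrist force passes 120 N, or if a joint passes its speed limit or range.

## Working session

There is one attempt and no reset: what is moved stays moved. The work goes in short steps, Python scripts to look and compute and a tool call to move; the robot and the scene stay as the last step left them, time stands still between calls to the robot, and variables do not carry over. Pictures are saved under pics/ and viewed, at most 10 in all, crops included, and the job is handed in when it is done.

Besides the shell and the picture viewer there is one more tool, called by a JSON object that holds its "api" and its "payload", one argument or row to a line. move_arm: Moves the arm, as the interface text tells. Its arguments: {"type":"object","properties":{"rows":{"type":"string"}},"required":["rows"]}

```bash
mkdir -p pics; ls; cat > h.py <<'E'
from station import *
import numpy as np, cv2
from scipy.spatial.transform import Rotation as R
def cloud(n):
    st=camera_info(n); im,d=snapshot(n)
    h,w=d.shape; f=h/2/np.tan(np.radians(st["fov_y"])/2)
    v,u=np.mgrid[:h,:w]
    P=np.stack([(u-st["cx"])/f*d,(v-st["cy"])/f*d,d],-1)
    Rm=R.from_rotvec(np.ravel(st["rvec"])).as_matrix()
    W=(P-np.ravel(st["tvec"]))@Rm
    W[d<=0]=np.nan
    return im,W
def save(im,n): cv2.imwrite("pics/"+n,np.ascontiguousarray(im[...,::-1]))
E
python3 - <<'E'
from h import *
s=read_state();print(s)
for c in ("top","side"):
    im,W=cloud(c);save(im,c+"0.png");np.savez("pics/"+c+"0.npz",im=im,W=W)
    print(c,camera_info(c))
    for t in ("fixture","gap","tray","spacer_thin","spacer_middle","spacer_thick","tin","plug","relays"):
        try:r=recognise(c,t)
        except Exception as e: print(t,e);continue
        print(t,[([round(float(x)) for x in q["box"]],round(q["p"],2)) for q in r[:4]])
E
```

```text
pics
{'time_s': 0.0, 'qpos': array([ 1.21739121e+00,  3.51257082e-01,  1.65243878e+00,  2.43434710e-05,
        1.13909135e+00, -8.45716374e-02]), 'qd': array([-1.03413977e-03, -8.58665802e-04,  6.19490724e-05, -1.25042338e-03,
       -6.53422069e-04,  8.41063912e-04]), 'joint_torque': array([ 3.67356508e-03, -5.06102800e+01, -2.91411781e+01,  1.13338174e-04,
        4.47959377e-03,  2.17545551e-05]), 'position': array([145.92191765, 529.94126123, 230.7414209 ]), 'tcp_rot': array([-4.20990306e-01, -3.11297321e+00,  1.82387698e-03]), 'wrist_force': array([-0.11262624, -0.12623892,  0.22634841]), 'wrist_torque': array([ 0.01506559, -0.02938693,  0.02640246]), 'grip_force': 0.0, 'gripper_width': 85.54762290728223}
top {'fov_y': 46.044386320468476, 'cx': 307.82017579933245, 'cy': 199.85969264468605, 'rvec': array([ 2.18869268, -2.13503467,  0.13359719]), 'tvec': array([-65.3364685 , 592.85823687, 979.75078951])}
fixture [([197, 204, 63, 46], 0.66)]
gap [([197, 204, 63, 49], 0.78)]
tray [([360, 200, 37, 88], 0.92)]
spacer_thin [([384, 209, 10, 21], 0.77)]
spacer_middle [([375, 256, 11, 25], 0.76)]
spacer_thick []
tin [([303, 138, 23, 23], 0.69)]
plug [([311, 238, 12, 22], 0.67)]
relays [([189, 141, 38, 37], 0.94)]
side {'fov_y': 47.32717150788981, 'cx': 327.2357468964282, 'cy': 191.3118036138635, 'rvec': array([ 0.36450477, -2.73730464,  1.28696658]), 'tvec': array([527.115086  , 157.96050849, 854.78838368])}
fixture [([291, 240, 51, 56], 0.78)]
gap [([290, 239, 48, 57], 0.83)]
tray [([326, 148, 84, 34], 0.95), ([383, 143, 20, 33], 0.23)]
spacer_thin [([336, 136, 18, 25], 0.72)]
spacer_middle [([381, 144, 20, 31], 0.72)]
spacer_thick [([357, 139, 22, 29], 0.87)]
tin [([257, 177, 21, 20], 0.82), ([302, 258, 31, 6], 0.16)]
plug [([356, 202, 17, 9], 0.71), ([296, 236, 43, 61], 0.22)]
relays []
```

View pics/top0.png

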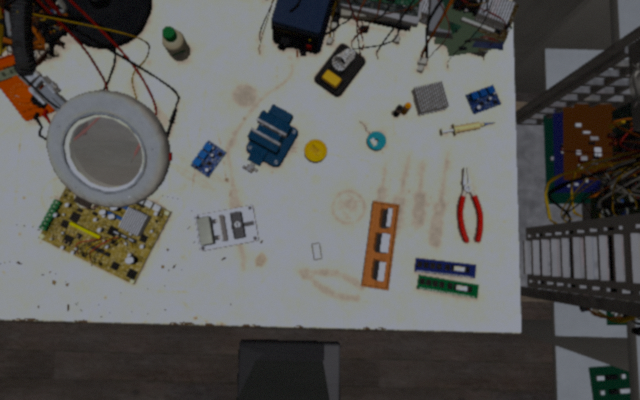

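View pics/side0.png

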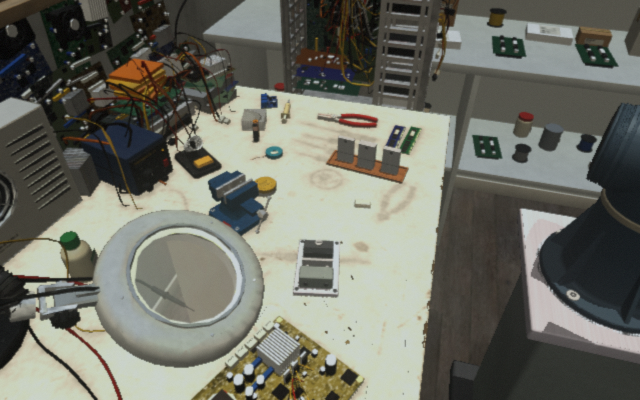

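The top view shows the fixture at (228,228) and the tray at (380,245) with three spacers standing in it. The plug is at (317,250) and a lamp at (110,145). The side view agrees.

```bash
cat > m.py <<'E'
from h import *
z=np.load("pics/top0.npz");im,W=z["im"],z["W"]
def rect(pts):
    (c,s,a)=cv2.minAreaRect(pts.astype(np.float32)); return np.round(c,1),np.round(s,1),round(a,1)
def reg(u0,v0,u1,v1): return W[v0:v1,u0:u1].reshape(-1,3)
print("table z",np.nanmedian(reg(280,270,350,310)[:,2]))
T=reg(350,190,410,300)
hi=T[(T[:,2]>45)]
print("z",np.percentile(hi[:,2],[5,50,95]))
_,lab,_,cc=cv2.connectedComponentsWithStats(((W[...,2]>45)&(W[...,2]<90)).astype(np.uint8))
for i in range(1,lab.max()+1):
    p=W[lab==i]; u,v=cc[i]
    if len(p)>15 and 150<u<420 and 180<v<300: print("hi comp",cc[i],len(p),rect(p[:,:2]),np.median(p[:,2]))
t=T[(T[:,2]>2)&(T[:,2]<12)];print("tray",rect(t[:,:2]))
F=reg(185,195,275,260)
for a,b in((6,16),(20,60),(33,45)):
    f=F[(F[:,2]>a)&(F[:,2]<b)];print("fix",a,b,len(f),rect(f[:,:2]))
b=reg(305,232,330,266);b=b[b[:,2]>4];print("plug",rect(b[:,:2]))
L=reg(40,85,175,210);print("lamp",np.nanpercentile(L[:,2],[5,50,99]))
c=im[190:300,180:420]; save(cv2.resize(c,None,fx=3.3,fy=3.3,interpolation=cv2.INTER_CUBIC),"crop0.png")
E
python3 m.py
```

```text
table z -0.07792427044829354
z [49.99658412 68.16589144 71.53058047]
hi comp [387.76612903 217.11290323] 124 (array([ 559.3, -219.2]), array([11. , 39.7]), 81.8) 67.92787215282695
hi comp [383.43349754 242.25615764] 203 (array([ 506.2, -210.4]), array([18.6, 39.9]), 83.2) 68.22780283227114
hi comp [379.98224852 270.55621302] 169 (array([ 447.9, -203.7]), array([14.6, 39.7]), 83.4) 68.25416415521237
tray (array([ 504.7, -211.5]), array([240.8, 131.7]), 0.6)
fix 6 16 1178 (array([535. , 134.3]), array([159.1, 112.3]), 86.8)
fix 20 60 927 (array([530.7, 136.3]), array([59.8, 95.5]), 12.2)
fix 33 45 699 (array([530.3, 136.3]), array([59.6, 95.8]), 11.5)
plug (array([490.9, -71.1]), array([73.2, 41.6]), 3.2)
lamp [ -1.44815025 162.05994238 226.62539707]
```

View pics/crop0.png

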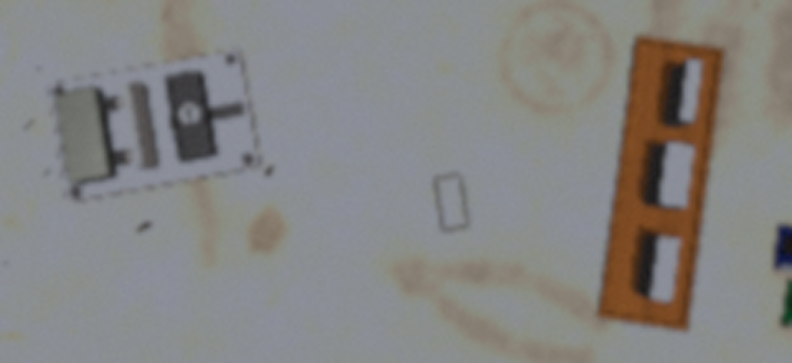

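The crop shows, from the far end of the tray to the near end, the thin, thick and middle spacers. On the fixture, the housing is to the left (+y), then the shoe, the gap and the dark stop. I'll measure the gap profile from the depth.

```bash
cat > prof.py <<'E'
from h import *
import sys
def prof(W,yaw,c,xr=(-22,22),shown=True):
    a=np.radians(yaw);p=W.reshape(-1,3)
    d=p[:,:2]-c;x=d@[np.cos(a),np.sin(a)];y=d@[-np.sin(a),np.cos(a)]
    m=(x>xr[0])&(x<xr[1])&(abs(y)<75)&(p[:,2]>-10)&(p[:,2]<60)
    for b in range(-72,72,2):
        k=m&(y>=b)&(y<b+2)
        if k.sum(): print(b,k.sum(),np.round(np.percentile(p[k,2],[10,50,90]),0).tolist(),end=" | ")
    print()
if __name__=="__main__":
    W=np.load("pics/top0.npz")["W"]
    prof(W,11.8,np.array([530.5,136.3]))
    p=W[195:260,185:275].reshape(-1,3)
    for yw in (10,11,12,13):
        a=np.radians(yw);q=p[p[:,2]>30];d=q[:,:2]-[530.5,136.3]
        y=-d[:,0]*np.sin(a)+d[:,1]*np.cos(a);h=np.histogram(y,np.arange(-50,50,1))[0]
        print(yw,(h.astype(float)**2).sum())
    print(camera_info("wrist"))
E
python3 prof.py
```

```text
-72 17 [8.0, 9.0, 12.0] | -70 22 [8.0, 10.0, 12.0] | -68 17 [9.0, 11.0, 12.0] | -66 17 [8.0, 10.0, 12.0] | -64 18 [8.0, 10.0, 12.0] | -62 17 [8.0, 10.0, 12.0] | -60 19 [8.0, 10.0, 13.0] | -58 18 [8.0, 11.0, 12.0] | -56 20 [9.0, 10.0, 12.0] | -54 18 [8.0, 10.0, 11.0] | -52 19 [9.0, 11.0, 12.0] | -50 17 [9.0, 11.0, 13.0] | -48 46 [12.0, 26.0, 38.0] | -46 20 [32.0, 36.0, 39.0] | -44 20 [32.0, 37.0, 40.0] | -42 20 [34.0, 36.0, 41.0] | -40 18 [35.0, 37.0, 41.0] | -38 21 [34.0, 37.0, 41.0] | -36 20 [35.0, 38.0, 41.0] | -34 16 [34.0, 36.0, 42.0] | -32 20 [34.0, 36.0, 39.0] | -30 16 [35.0, 36.0, 38.0] | -28 17 [33.0, 35.0, 36.0] | -26 15 [28.0, 30.0, 32.0] | -24 2 [28.0, 28.0, 29.0] | -22 8 [7.0, 8.0, 12.0] | -20 22 [7.0, 10.0, 12.0] | -18 17 [8.0, 10.0, 11.0] | -16 18 [6.0, 10.0, 12.0] | -14 16 [8.0, 10.0, 11.0] | -12 20 [8.0, 10.0, 13.0] | -10 42 [9.0, 16.0, 25.0] | -8 22 [23.0, 27.0, 29.0] | -6 23 [28.0, 29.0, 32.0] | -4 27 [30.0, 34.0, 37.0] | -2 17 [33.0, 35.0, 39.0] | 0 20 [34.0, 36.0, 38.0] | 2 15 [34.0, 35.0, 38.0] | 6 9 [13.0, 21.0, 24.0] | 8 15 [7.0, 12.0, 22.0] | 10 22 [7.0, 11.0,
[... 282 characters left out ...]
[37.0, 40.0, 41.0] | 34 20 [38.0, 39.0, 41.0] | 36 18 [39.0, 40.0, 43.0] | 38 18 [38.0, 40.0, 41.0] | 40 18 [38.0, 40.0, 42.0] | 42 19 [38.0, 40.0, 41.0] | 44 24 [38.0, 40.0, 42.0] | 46 5 [36.0, 38.0, 40.0] | 52 8 [8.0, 10.0, 13.0] | 54 17 [8.0, 9.0, 11.0] | 56 1 [4.0, 4.0, 4.0] | 58 16 [-2.0, -1.0, 3.0] | 60 18 [-1.0, 0.0, 1.0] | 62 15 [-2.0, -0.0, 1.0] | 64 24 [-3.0, -0.0, 2.0] | 66 16 [-1.0, -0.0, 2.0] | 68 18 [-2.0, -1.0, 1.0] | 70 19 [-2.0, -0.0, 2.0] | 
10 9752.0
11 9790.0
12 9982.0
13 9926.0
{'fov_y': 58.29346505175112, 'cx': 316.2948559953286, 'cy': 196.2467616920431, 'rvec': array([-2.29767154, -1.75079001, -0.2682077 ]), 'tvec': array([-551.06336528,  -39.20509364,  378.90195791])}
```

```bash
cat > go.py <<'E'
from h import *
def go(t,yaw=None,s=None):
    """tool-frame turn about z first, then shift in the turned axes"""
    s=s or read_state();Rm=R.from_rotvec(s["tcp_rot"]).as_matrix();p=np.array(s["position"])
    tz=0
    if yaw is not None:
        cur=np.arctan2(Rm[1,1],Rm[0,1]);d=np.radians(yaw)-cur;d=(d+np.pi/2)%np.pi-np.pi/2
        tz=-d   # tool z down
        Rm=R.from_euler("z",d).as_matrix()@Rm
    tilt=np.degrees(np.arccos(-Rm[2,2]))
    print("t %.2f pos %s yaw_y %.1f tilt %.2f | turn az %.3f  shift %s | q6 %.2f w %.1f F %s"%(s["time_s"],np.round(p,1),np.degrees(np.arctan2(Rm[1,1],Rm[0,1])),tilt,tz,np.round(Rm.T@(np.array(t)-p),1),s["qpos"][5],s["gripper_width"],np.round(s["wrist_force"],1)))
E
python3 - <<'E'
from go import *
s=read_state();Rm=R.from_rotvec(s["tcp_rot"]).as_matrix()
ci=camera_info("wrist");C=R.from_rotvec(ci["rvec"]).as_matrix();c=-C.T@ci["tvec"]
print("cam in tool",Rm.T@(c-s["position"]),"fwd in tool",Rm.T@C[2])
go([500,127,230],101.8); go([500,127,230],82)
E
```

```text
cam in tool [  75.88599045    0.82009782 -142.33999423] fwd in tool [-2.98597978e-01  6.55859143e-04  9.54378760e-01]
t 1.00 pos [146.  530.3 231.3] yaw_y 101.8 tilt 0.00 | turn az -0.475  shift [-264.  -467.1    1.3] | q6 -0.08 w 85.7 F [0.1 0.3 0.2]
t 1.00 pos [146.  530.3 231.3] yaw_y 82.0 tilt 0.00 | turn az -0.129  shift [-406.6 -350.1    1.3] | q6 -0.08 w 85.7 F [0.1 0.3 0.2]
```

{"api": "move_arm", "payload": {
  "rows": "0.6 -45 -30 0 0 0 0;0.6 -45 -30 0 0 0 0;0.6 -45 -30 0 0 0 0;0.6 -45 -30 0 0 0 0;0.6 -45 -30 10 0 0 0;0.6 -45 -30 10 0 0 0;0.6 -45 -30 10 0 0 0;0.6 -45 -30 10 0 0 -0.158;0.6 -45 -30 10 0 0 -0.158;0.6 -35 -30 10 0 0 -0.158"
}}

```text
time_s: 2.25
position: [508.6, 138.5, 171.1]
tcp_rot: [-0.329, 3.124, 0.0]
wrist_force: [0.5, 1.0, 1.7]
gripper_width: 68.2
grip_force: 0.0
```

```bash
python3 - <<'E'
from go import *
from prof import prof
go([500,127,170],101.8)
im,W=cloud("wrist");save(im,"w1.png");np.savez("pics/w1.npz",im=im,W=W)
prof(W,11.8,np.array([530.5,136.3]))
E
```

```text
t 2.25 pos [508.6 138.5 171.1] yaw_y 101.8 tilt 0.03 | turn az 0.004  shift [10.7 -9.6  1.1] | q6 -1.60 w 68.2 F [0.5 1.  1.7]
-72 88 [8.0, 10.0, 10.0] | -70 102 [9.0, 10.0, 11.0] | -68 112 [9.0, 10.0, 11.0] | -66 103 [9.0, 10.0, 11.0] | -64 109 [9.0, 10.0, 11.0] | -62 102 [9.0, 10.0, 11.0] | -60 108 [9.0, 10.0, 11.0] | -58 105 [9.0, 10.0, 11.0] | -56 109 [9.0, 10.0, 11.0] | -54 105 [9.0, 10.0, 11.0] | -52 55 [9.0, 10.0, 11.0] | -48 5 [35.0, 35.0, 35.0] | -46 111 [35.0, 36.0, 37.0] | -44 114 [35.0, 36.0, 37.0] | -42 119 [35.0, 36.0, 41.0] | -40 121 [35.0, 36.0, 41.0] | -38 122 [35.0, 37.0, 41.0] | -36 128 [35.0, 36.0, 41.0] | -34 127 [35.0, 36.0, 41.0] | -32 131 [35.0, 36.0, 41.0] | -30 132 [35.0, 36.0, 37.0] | -28 124 [35.0, 36.0, 37.0] | -26 156 [31.0, 34.0, 35.0] | -24 222 [14.0, 27.0, 31.0] | -22 118 [9.0, 10.0, 17.0] | -20 111 [9.0, 10.0, 11.0] | -18 106 [9.0, 10.0, 11.0] | -16 108 [9.0, 10.0, 11.0] | -14 109 [9.0, 10.0, 11.0] | -12 95 [9.0, 10.0, 11.0] | -10 105 [9.0, 10.0, 11.0] | -8 81 [24.0, 25.0, 26.0] | -6 99 [27.0, 28.0, 29.0] | -4 100 [30.0, 31.0, 32.0] | -2 148 [33.0, 3
[... 286 characters left out ...]
 [10.0, 32.0, 39.0] | 22 128 [39.0, 40.0, 41.0] | 24 124 [39.0, 40.0, 41.0] | 26 133 [39.0, 40.0, 41.0] | 28 120 [39.0, 40.0, 41.0] | 30 132 [39.0, 40.0, 41.0] | 32 121 [39.0, 40.0, 41.0] | 34 135 [39.0, 40.0, 41.0] | 36 123 [39.0, 40.0, 41.0] | 38 131 [39.0, 40.0, 41.0] | 40 128 [39.0, 40.0, 41.0] | 42 126 [39.0, 40.0, 41.0] | 44 121 [39.0, 40.0, 41.0] | 46 116 [38.0, 39.0, 40.0] | 48 32 [30.0, 37.0, 38.0] | 50 2 [27.0, 27.0, 27.0] | 52 62 [9.0, 10.0, 11.0] | 54 107 [9.0, 10.0, 11.0] | 56 76 [8.0, 9.0, 10.0] | 58 47 [-1.0, 0.0, 1.0] | 60 99 [-1.0, -0.0, 1.0] | 62 101 [-1.0, 0.0, 1.0] | 64 103 [-1.0, -0.0, 1.0] | 66 100 [-1.0, -0.0, 1.0] | 68 99 [-1.0, -0.0, 1.0] | 70 100 [-1.0, -0.0, 1.0] |
```

View pics/w1.png

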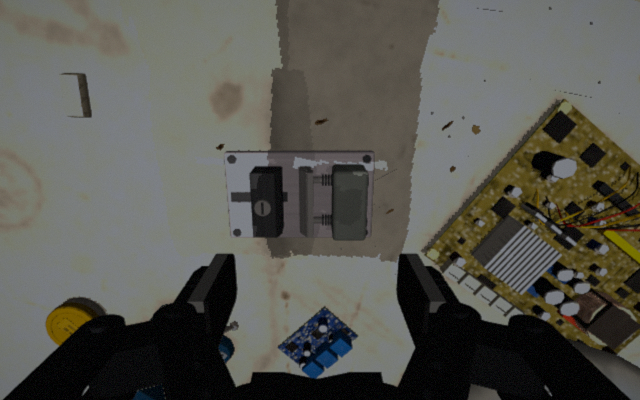

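The close view shows the fixture, with the stop at (265,200), the shoe at (307,200) and the floor of the gap visible between them. I'll fit the two faces.

```bash
cat > fit.py <<'E'
from h import *
W=np.load("pics/w1.npz")["W"].reshape(-1,3)
c=np.array([530.5,136.3])
a=np.radians(11.8);d=W[:,:2]-c
x=d@[np.cos(a),np.sin(a)];y=d@[-np.sin(a),np.cos(a)];z=W[:,2]
def line(m,mode):
    xs=[];ys=[]
    for b in np.arange(-24,24,4):
        k=m&(x>=b)&(x<b+4)
        if k.sum()>2: xs.append(b+2);ys.append(mode(y[k]))
    s,o=np.polyfit(xs,ys,1);print("slope deg %.2f off %.2f"%(np.degrees(s),o),np.round(ys,1))
g=(y>-26)&(y<0)
print("floor min (stop side), max (shoe side)")
fl=g&(z<12.5)
line(fl,lambda v:np.percentile(v,1));line(fl,lambda v:np.percentile(v,99))
print("stop wall 14<z<25, shoe slope z26-34 extrap to 24")
line((y<-16)&(y>-28)&(z>14)&(z<25),np.median)
print(((y<-16)&(y>-28)&(z>14)&(z<25)).sum())
k=(y>-12)&(y<2)&(z>25)&(z<34.5);yy=y-(z-24)*7/12
s,o=np.polyfit(x[k],yy[k],1);print("shoe face",np.degrees(s),o,np.std(yy[k]-s*x[k]-o))
k=(y<-18)&(y>-30)&(z>28)&(z<35);yy=y+(z-26.5)*4/9.5
s,o=np.polyfit(x[k],yy[k],1);print("stop face",np.degrees(s),o,np.std(yy[k]-s*x[k]-o))
for n,lo,hi,z0 in(("stop",-46,-28,35),("shoe",-1,3,34.5),("hous",24,44,38)):
    k=(y>lo)&(y<hi)&(z>z0)&(z<44);print(n,"x ends",np.percentile(x[k],[0.5,99.5]))
E
python3 fit.py
```

```text
floor min (stop side), max (shoe side)
slope deg 0.37 off -21.91 [-22.2 -21.7 -21.8 -21.9 -22.1 -22.  -22.1 -22.2 -22.1 -21.5 -21.7 -21.7]
slope deg 0.79 off -8.44 [-8.5 -8.6 -8.6 -8.6 -8.7 -8.7 -8.7 -8.8 -8.  -8.  -8.  -8.1]
stop wall 14<z<25, shoe slope z26-34 extrap to 24
slope deg 0.36 off -22.12 [-22.2 -22.2 -22.2 -22.2 -22.2 -22.2 -22.2 -22.1 -22.  -22.  -22.  -21.9]
94
shoe face -0.5322836436667777 -7.080664150400021 0.9135880573053634
stop face 0.8509320200710775 -22.436618481376467 1.0095952400218116
stop x ends [-28.67527063  26.66198798]
shoe x ends [-28.68854495  26.7082871 ]
hous x ends [-30.72791658  27.52261988]
```

The stop face is at y = -22.1 and the shoe face at about -7.6, so the gap is about 14.5 mm. That makes the thick spacer the likeliest fit, with about 3.5 mm of push, so I'll fetch it first.

```bash
python3 - <<'E'
from go import *
go([506.2,-210.4,130],82.1);go([506.2,-210.4,130])
E
```

```text
t 2.30 pos [511.5 136.  170. ] yaw_y 82.1 tilt 0.09 | turn az 0.357  shift [ -42.3 -343.8   40.5] | q6 -1.62 w 68.1 F [-0.8 -3.1 -0.6]
t 2.30 pos [511.5 136.  170. ] yaw_y 102.5 tilt 0.09 | turn az 0.000  shift [  80.4 -336.9   40.3] | q6 -1.62 w 68.1 F [-0.8 -3.1 -0.6]
```

{"api": "move_arm", "payload": {
  "rows": "0.6 0 0 0 0 0 0.178;0.6 0 0 0 0 0 0.178;0.6 -6 -49 0 0 0 0;0.6 -6 -49 0 0 0 0;0.6 -6 -49 0 0 0 0;0.6 -6 -49 8 0 0 0;0.6 -6 -49 8 0 0 0;0.6 -6 -49 12 0 0 0;0.6 -6 -50 12 0 0 0;0.6 0 0 0 0 0 0"
}}

```text
time_s: 3.55
position: [496.4, -208.8, 130.5]
tcp_rot: [-0.242, -3.131, -0.0]
wrist_force: [-0.9, 0.1, 0.3]
gripper_width: 68.3
grip_force: 0.0
```

```bash
python3 - <<'E'
from go import *
im,W=cloud("wrist");save(im,"w2.png")
go([506.2,-210.4,41],82.1)
_,lab,st,cc=cv2.connectedComponentsWithStats(((W[...,2]>62)&(W[...,2]<75)).astype(np.uint8))
for i in range(1,lab.max()+1):
    p=W[lab==i]
    if len(p)>200: c,s,a=cv2.minAreaRect(p[:,:2].astype(np.float32));print(np.round(c,1),np.round(s,1),round(a,1),np.median(p[:,2]),len(p),cc[i])
E
```

```text
t 3.60 pos [ 496.6 -207.2  130.9] yaw_y 82.1 tilt 0.04 | turn az -0.015  shift [-10.   -1.8  89.9] | q6 -1.90 w 68.7 F [-1.2  0.1  0.7]
[ 446.7 -203.2] [14.  40.1] 82.8 68.72461554044742 1749 [310.86335049 130.14408233]
[ 504.8 -209.6] [18.2 40.3] 82.8 68.75418361161084 1850 [315.36918919 225.70918919]
[ 557.7 -218.6] [10.  39.8] 81.5 68.73240615073772 856 [314.56775701 300.83995327]
```

View pics/w2.png

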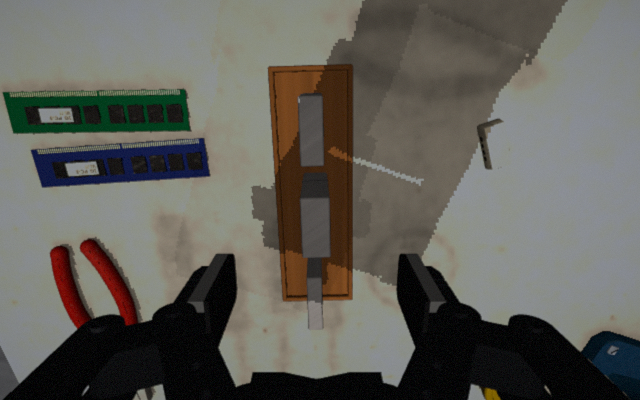

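The view shows the thick spacer at (315,225), centred between the open fingers, with the middle and thin ones above and below it.

{"api": "move_arm", "payload": {
  "rows": "0.6 -8.6 -1.2 5 0 0 -0.027;0.6 0 0 20 0 0 0;0.6 0 0 20 0 0 0;0.6 0 0 20 0 0 0;0.6 0 0 15 0 0 0;0.6 0 0 10 0 0 0;0.6 0 0 0 0 0 0;-1 0 0 0 0 0 0;-1 0 0 0 0 0 0;-1 0 0 0 0 0 0"
}}

```text
time_s: 4.85
position: [505.6, -208.9, 41.8]
tcp_rot: [0.194, 3.135, -0.0]
wrist_force: [-0.7, 2.3, 3.8]
gripper_width: 17.5
grip_force: 58.6
```

{"api": "move_arm", "payload": {
  "rows": "-1 0 0 0 0 0 0;-1 0 0 0 0 0 0;-1 0 0 0 0 0 0;-1 0 0 -3 0 0 0;-1 0 0 -12 0 0 0;-1 0 0 -20 0 0 0;-1 0 0 -25 0 0 0;-1 0 0 -25 0 0 0;-1 0 0 -15 0 0 0;-1 0 0 0 0 0 0"
}}

```text
time_s: 6.1
position: [505.7, -208.9, 142.2]
tcp_rot: [0.194, 3.134, -0.001]
wrist_force: [-0.8, 0.3, -2.1]
gripper_width: 17.3
grip_force: 58.7
```

```bash
python3 - <<'E'
from go import *
go([532.1,123.9,130],102.0)
print(read_state()["grip_force"])
E
```

```text
t 6.10 pos [ 505.7 -208.9  142.2] yaw_y 102.0 tilt 0.10 | turn az -0.333  shift [-95.  320.   12.1] | q6 -1.92 w 17.3 F [-0.8  0.3 -2.1]
58.72259080410004
```

{"api": "move_arm", "payload": {
  "rows": "-1 0 0 0 0 0 -0.166;-1 0 0 0 0 0 -0.167;-1 -8 25 0 0 0 0;-1 -12 45 0 0 0 0;-1 -15 50 0 0 0 0;-1 -15 50 0 0 0 0;-1 -15 50 0 0 0 0;-1 -15 50 0 0 0 0;-1 -10 33 0 0 0 0;-1 -5 17 12 0 0 0"
}}

```text
time_s: 7.35
position: [531.7, 125.5, 128.5]
tcp_rot: [-0.33, 3.124, -0.0]
wrist_force: [-0.1, 0.5, -2.2]
gripper_width: 16.8
grip_force: 59.1
```

```bash
python3 - <<'E'
from go import *
im,W=cloud("wrist");save(im,"w3.png")
im,W=cloud("wrist")
np.savez("pics/w1.npz",im=im,W=W)
go([532.1,123.9,90],102.0)
a=np.radians(12)
# held spacer bottom edge / sides if visible
p=W.reshape(-1,3);k=(p[:,2]>85)&(p[:,2]<160)&(np.hypot(p[:,0]-532,p[:,1]-124)<40)
print(k.sum(),np.nanpercentile(p[k],[2,50,98],axis=0).round(1))
E
python3 fit.py
```

```text
t 7.45 pos [530.7 124.8 127. ] yaw_y 102.0 tilt 0.19 | turn az 0.001  shift [-1.3 -1.2 37. ] | q6 -1.64 w 16.8 F [-0.1  0.2 -2.6]
8837 [[509.6 106.3  97.5]
 [521.  125.3 153.1]
 [547.9 145.1 158. ]]
floor min (stop side), max (shoe side)
slope deg -0.54 off -22.18 [-22.  -22.  -22.1 -22.1 -22.1 -22.2 -22.2]
slope deg 0.36 off -7.84 [-8.  -8.  -7.9 -7.9 -7.9 -7.8 -7.8]
stop wall 14<z<25, shoe slope z26-34 extrap to 24
slope deg 0.27 off -22.18 [-22.3 -22.3 -22.2 -22.2 -22.2 -22.2]
64
shoe face -2.3977664421921476 -7.849007352512986 1.0207964010076638
stop face 0.8279259987179719 -22.555219605281795 1.0584270553474475
stop x ends [-28.7559594   26.41893738]
shoe x ends [-28.92345549  -1.19527742]
hous x ends [-30.96625987  26.86655505]
```

View pics/w3.png

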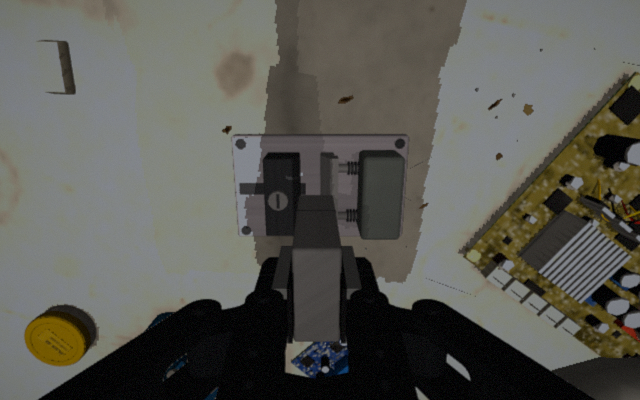

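The view shows the thick spacer hanging straight above the gap at (315,270), and the gap fit repeats at 14.4 mm. I'll lower it to just above the mouth.

{"api": "move_arm", "payload": {
  "rows": "-1 -1.3 -1.2 0 0 0 0;-1 0 0 10 0 0 0;-1 0 0 10 0 0 0;-1 0 0 10 0 0 0;-1 0 0 8 0 0 0;-1 0 0 6 0 0 0;-1 0 0 4 0 0 0;-1 0 0 0 0 0 0;-1 0 0 0 0 0 0;-1 0 0 0 0 0 0"
}}

```text
time_s: 8.7
position: [533.5, 123.1, 81.6]
tcp_rot: [-0.328, 3.124, 0.0]
wrist_force: [1.0, 0.5, -1.7]
gripper_width: 17.0
grip_force: 59.0
```

```bash
python3 - <<'E'
from go import *
go([532.1,123.7,48.5],102.0)
E
```

```text
t 8.70 pos [533.5 123.1  81.6] yaw_y 102.0 tilt 0.03 | turn az -0.000  shift [ 1.2  0.8 33. ] | q6 -1.64 w 17.0 F [ 1.   0.5 -1.7]
```

Lower it gently, about halfway at first.

{"api": "move_arm", "payload": {
  "rows": "-1 1.2 0.8 2 0 0 0;-1 0 0 2 0 0 0;-1 0 0 2 0 0 0;-1 0 0 2 0 0 0;-1 0 0 2 0 0 0;-1 0 0 2 0 0 0;-1 0 0 2 0 0 0;-1 0 0 1 0 0 0;-1 0 0 1 0 0 0;-1 0 0 0 0 0 0"
}}

```text
time_s: 9.95
position: [532.3, 123.6, 65.5]
tcp_rot: [-0.328, 3.124, -0.0]
wrist_force: [1.1, -3.5, 4.6]
gripper_width: 17.2
grip_force: 59.8
```

{"api": "move_arm", "payload": {
  "rows": "-1 0 0 1 0 0 0;-1 0 0 1 0 0 0;-1 0 0 1 0 0 0;-1 0 0 1 0 0 0;-1 0 0 1 0 0 0;-1 0 0 1 0 0 0;-1 0 0 1 0 0 0;-1 0 0 1 0 0 0;-1 0 0 0 0 0 0;-1 0 0 0 0 0 0"
}}

```text
time_s: 11.2
position: [531.7, 123.4, 56.9]
tcp_rot: [0.328, -3.124, 0.001]
wrist_force: [1.2, -5.0, -1.7]
gripper_width: 17.0
grip_force: 59.6
```

{"api": "move_arm", "payload": {
  "rows": "-1 0 0 1 0 0 0;-1 0 0 1 0 0 0;-1 0 0 1 0 0 0;-1 0 0 1 0 0 0;-1 0 0 1 0 0 0;-1 0 0 1 0 0 0;-1 0 0 0.8 0 0 0;-1 0 0 0.8 0 0 0;-1 0 0 0 0 0 0;-1 0 0 0 0 0 0"
}}

```text
time_s: 12.45
position: [531.7, 123.3, 49.3]
tcp_rot: [0.328, -3.124, 0.001]
wrist_force: [2.0, -5.3, -1.0]
gripper_width: 16.7
grip_force: 59.6
```

{"api": "move_arm", "payload": {
  "rows": "-1 0 0 0.4 0 0 0;-1 0 0 0.4 0 0 0;-1 0 0 0.4 0 0 0;-1 0 -0.2 0.2 0 0 0;-1 0 -0.2 0 0 0 0;-1 0 -0.2 0 0 0 0;-1 0 -0.2 0 0 0 0;-1 0 0 0 0 0 0;-1 0 0 0 0 0 0;-1 0 0 0 0 0 0"
}}

```text
time_s: 13.7
position: [531.8, 123.1, 48.7]
tcp_rot: [0.328, -3.124, -0.001]
wrist_force: [-2.9, -2.3, 11.2]
gripper_width: 17.3
grip_force: 61.2
```

It is on the floor and against the stop. Release it and rise.

{"api": "move_arm", "payload": {
  "rows": "0 0 0 0 0 0 0;0 0 0 0 0 0 0;0 0 0 0 0 0 0;0 0 0 0 0 0 0;0 0 0 -10 0 0 0;0 0 0 -20 0 0 0;0 0 0 -25 0 0 0;0 0 0 -30 0 0 0;0 20 0 -30 0 0 0;0 20 0 0 0 0 0"
}}

```text
time_s: 14.95
position: [493.6, 114.6, 166.0]
tcp_rot: [-0.328, 3.12, 0.0]
wrist_force: [0.7, -0.7, -0.7]
gripper_width: 42.6
grip_force: 0.0
```

```bash
python3 - <<'E'
from go import *
snapshot("wrist")
im,W=cloud("wrist");save(im,"w4.png");np.savez("pics/w1.npz",im=im,W=W)
go([532.1,123.7,140],102.0)
p=W.reshape(-1,3);k=(p[:,2]>70)&(p[:,2]<82)
c,s,a=cv2.minAreaRect(p[k][:,:2].astype(np.float32));print(c,s,a,np.percentile(p[k,2],[2,50,98]))
a=np.radians(11.8);d=p[:,:2]-[530.5,136.3];x=d@[np.cos(a),np.sin(a)];y=d@[-np.sin(a),np.cos(a)];z=p[:,2]
print("spacer x,y",x[k].mean(),np.percentile(y[k],[1,50,99]))
k=(abs(y)<15)&(z>34)&(z<38)&(x<-22)&(x>-28);k2=k&(y>-8);print("shoe top y",np.percentile(y[k2],[1,99]))
E
```

```text
t 15.05 pos [491.9 114.4 164.3] yaw_y 102.0 tilt 0.02 | turn az -0.000  shift [-41.2   0.7  24.3] | q6 -1.64 w 42.7 F [-0.5  0.1 -0.2]
(531.638427734375, 122.95006561279297) (40.256038665771484, 18.174551010131836) 12.42111873626709 [71.68490887 75.81977844 77.15365976]
spacer x,y -3.2279818355816947 [-22.11423616 -12.91772257  -4.19546159]
shoe top y [-2.00899739  7.0912215 ]
```

View pics/w4.png

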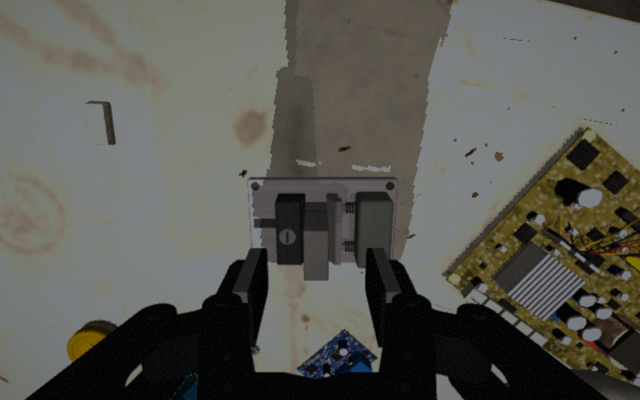

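The thick spacer stands upright at about (316,240), on the base with its top 76 mm up. It is against the stop, the shoe is pushed back about 3.6 mm, and it is centred to about 1 mm. The other two were never moved, so I'll hand in.

```bash
python3 -c "
from station import *
print(close_job())"
```

```text
the job is handed in; nothing more can be done
None
```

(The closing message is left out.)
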